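Dispense one grinding ball and set its tray on the balance

ROBOT

A 7-joint arm with a two-finger parallel gripper is mounted at the origin on the work surface. World frame = base frame: x ahead of the robot, y to its left, z up, the work surface at z = 0. Lengths are in m, angles in rad, forces in N, time in s.
With the tool pointing down it reaches from about 0.425 to 0.95 m from the base axis. Payload 4.7 kg.
Tool frame: the origin (TCP) lies midway between the tips of the shut fingers; the grasp point (between the pads) lies 19 mm behind it; z points along the fingers, y is the direction in which the jaws open and shut (so a half turn about z gives the same grasp; the last joint's range is limited). The gripper opens to 87 mm and grips with 3 to 60 N. Pads are 19 mm wide; open, the fingers measure 117 mm over their backs; the gripper's body (75 mm by 190 mm) begins 51 mm behind the grasp point.
Start: joints at [-0.029, 0.469, -0.049, 1.532, 0.024, 1.141, -0.082], TCP at [0.675, 0, 0.223] pointing down, gripper open.
Joint ranges: [-2.59, 2.59], [-0.33, 1.99], [-1.39, 1.29], [0.1, 2.45], [-1.04, 4.18], [0.21, 1.99], [-2.66, 2.66]. Speed limits (rad/s): [2.57, 2.57, 3.14, 3.14, 3.14, 3.14, 3.14].

INTERFACE

Orientations are given as a unit quaternion [x, y, z, w].
In Python, from workcell import get_obs, cams, job gives the robot as it stands. The module is installed in compiled form; this text tells all that it offers.
- The arm moves only by the shell command python3 -m pendant 'ROWS' [FORCE]. ROWS is JSON, a list of rows, each a list of 3 entries, a list of its own where there are three numbers: the shift along the tool's x, y, z in mm, then the turn, a rotation vector about the tool's x, y, z in rad, then the opening, from -1 (shut) to 1 (fully open). In form: [[[tx, ty, tz], [ax, ay, az], grip], ...]. A call has 1 to 5 rows; each row is the pose to reach, as a shift and turn from the pose commanded when the call began, along the tool's axes at that moment; what a row does not reach only later rows make up. A row lasts 1/10 s, in which the tool goes at most 50 mm and 8.59 degrees, less where a joint would pass 70% of its speed; a pose out of reach is approached as far as the arm can. A call with a gripper value outside its range is refused whole. The fingers move at their own pace and stop on an object; FORCE is the grip in N (left out, the last holds). Time passes only in rows, so rows that repeat a pose let the fingers close. It gives the time, the measured TCP pose, the force and the opening at its end, in the units of the state.
- get_obs(): the state, without advancing time (a new reading comes with each control period).
- cams.read_camera(name): name is "scene" or "side" or "wrist"; returns the picture (480x640x3 uint8, red, green, blue); there is no depth.
- cams.camera_params(name): a dict with "camera_matrix" (3x3 intrinsics, pixels), "origin" and "orientation" of the camera in the world. Camera axes: x right, y down, z forward; pixel columns grow to the right and rows downward; lengths in m; the calibration is good to about 2 mm. A picture is of the moment at which its call begins: read the wrist's pose just before it. camera_params takes no time and is no camera call; for the wrist camera it gives the pose at the moment of the call.
- job.job_done(): hands the job in, once; it reports no verdict.
The state is a dict: "t": time; "joints": joint angles; "qvel": joint speeds; "joint_torque": joint torques, N m; "ee_pos": TCP position; "ee_rot": TCP orientation; "contact_force": force on the tool from outside, world axes, zero at the start; "wrist_torque": the same for the moment, N m; "opening": opening from 0.0 (shut) to 1.0 (fully open).
Only numpy, scipy, OpenCV 4.12 (cv2) and the standard library are available. Lean on these libraries where they do the work, as an engineer would, in place of code of your own. Each camera call takes 0.05 s, during which the arm holds its last target.

TASK

Press the dispenser's spring plunger firmly down until you feel it bottom on its stop, without forcing it, so that one steel ball, and only one, rolls out into the metal tray. Then set the tray with the ball in it in the middle of the balance's pan, softly and without dropping it. Leave the jars and the metal box where they are.

Things in the scene. Friction and masses are not known exactly. Their poses are not given: they have to be found in the camera images.
- dispenser: Ball dispenser, fixed to the bench: dark 90 x 115 mm base plate, aluminium uprights, clear cheeks, covered feed chute sloping up towards its +y, outlet chute sloping down towards its -y. Origin at bench level on the plunger's vertical axis; z up. Hurt by more than 25 N between arm and dispenser. Each full stroke gives one ball; a shorter one gives none (then just press again).
- crosshead (a point): Fixed point on the plunger axis, centre of the top of the aluminium crosshead, 128 mm above the bench. Above it on the stem is the round white press pad, 44 mm across, 10 mm thick. The pad was screwed up or down by the last user: its upper face, unpressed, stands 160 to 180 mm above the bench, other each time and not measured: feel for it. It keeps its place on the stem while pressed.
- outlet (a point): Lip of the outlet chute, 50 mm from the plunger axis, 43 mm above the bench. About the stroke: the pad goes straight down 20 mm against a spring (some 3 N at first, 8 N at the end) to a hard stop, where force rises steeply, and springs back when let go. The ball is freed only in about the last 2 mm; stay on the stop for a second while it rolls out over this lip.
- tray: Open aluminium tray, loose, 140 g, 56 mm (its x) by 100 mm (its y) and 30 mm high, walls and floor 3 mm thick. Origin at the centre of its underside. It stands on the bench at the outlet chute, its long axis along the chute and its near end just beyond the lip, already placed to catch the ball. Take it across its 56 mm width, at mid-length.
- ball1_center (a point): Centre of the first steel ball, 20 mm across, 33 g, in the dispenser under the plunger; the one that the next full stroke gives.
- ball2_center (a point): Centre of the second, like steel ball, next in the feed chute; must stay in the dispenser.
- ball3_center (a point): Centre of the third, like steel ball, behind the second; must stay in the dispenser.
- balance: White bench balance fixed to the bench, 300 x 210 mm, with a square steel pan of 190 x 190 mm whose upper face is 64 mm above the bench. Origin at bench level under the centre of the pan; its display lies towards its -x. Overloaded by forces over 50 N.
- pan (a point): Centre of the upper face of the balance's pan, 64 mm above the bench; axes as the balance's.
- bottle: Bystander: white jar with a red cap, 56 mm across, 110 mm high; origin at the centre of its underside.
- vial_jar: Bystander: small amber glass jar with a black cap, 48 mm across, 70 mm high; origin at the centre of its underside.
- meter: Bystander: aluminium instrument box with black ends, 79 x 112 x 54 mm; origin at the centre of its underside.
Mind the look-alikes: they are no part of the job. Leave any blue or orange look-alike of the tray alone. What is shaped like the dispenser but blue or orange is not meant.

How it is judged:
On the way:
1. the first ball lies in the tray, which still stands on the bench (x of ball1_center in the frame of tray between -0.028 and 0.028 m and y of ball1_center in the frame of tray between -0.05 and 0.05 m and z of ball1_center in the frame of tray between 0 and 0.025 m and height (world z) of tray below 0.01 m), for 0.2 s.
At the end, for the whole second after the job is handed in: The first ball lies in the tray; the tray stands flat and at rest on the balance's pan, its centre within 50 mm of the pan's centre; the second and third balls are still in the dispenser (x of ball1_center in the frame of tray between -0.028 and 0.028 m and y of ball1_center in the frame of tray between -0.05 and 0.05 m and z of ball1_center in the frame of tray between 0 and 0.025 m and y of ball2_center in the frame of dispenser between -0.012 and 0.09 m and z of each of ball2_center, ball3_center in the frame of dispenser above 0.05 m and y of ball3_center in the frame of dispenser between -0.012 and 0.09 m and horizontal distance between tray and pan below 0.05 m and z of tray in the frame of pan between -0.004 and 0.004 m and angle between tray's own z axis and vertical below 0.06 rad and linear speed of tray below 0.02 m/s); the robot touches nothing.
It fails at once if the arm presses on the dispenser with more than 25 N (contact force between the arm and dispenser above 25 N).
It fails at once if the balance is loaded with more than 50 N (contact force between anything else and balance above 50 N).
It fails at once if a jar or the metal box is moved by more than 40 mm (distance of any of bottle, vial_jar, meter from where it was at the start of the episode above 0.04 m).
It also fails if it takes over 69 s, if anything falls off the work surface, if the arm or the gripper's body presses on something with over 40 N, if the wrist force passes 120 N, or if a joint passes its speed limit or range.

## Working session

There is one attempt and no reset: what is moved stays moved. The work goes in short steps, Python scripts to look and compute and a shell command to move; the robot and the scene stay as the last step left them, time stands still between calls to the robot, and variables do not carry over. Pictures are saved under pics/ and viewed, and the job is handed in when it is done.

```bash
mkdir -p pics; python3 - <<'E'
from workcell import get_obs,cams,job
import cv2
print(get_obs())
for n in("scene","side","wrist"):
    p=cams.camera_params(n);print(n,p)
    cv2.imwrite(f"pics/{n}0.png",cams.read_camera(n)[:,:,::-1])
E
```

```text
{'t': 0.0, 'joints': array([-0.02889812,  0.46946126, -0.04862205,  1.53371368,  0.02413018,
        1.14097605, -0.08227794]), 'qvel': array([-0.0014326 ,  0.00163162, -0.00077329,  0.00158265, -0.00042554,
       -0.00038511,  0.00025949]), 'joint_torque': array([ 8.49551179e-05, -5.07972229e+01, -8.03461717e-02, -2.36155879e+01,
       -6.12773141e-02,  3.78107757e-02,  1.50727069e-04]), 'ee_pos': array([6.74394473e-01, 1.65982396e-05, 2.21477801e-01]), 'ee_rot': array([ 7.07074961e-01,  7.07137913e-01, -7.27180292e-04, -6.65431498e-04]), 'contact_force': array([0.52809431, 0.83607943, 0.1852521 ]), 'wrist_torque': array([ 2.90361439e-05,  8.07625681e-03, -7.45022981e-03]), 'opening': 0.9960120997499479}
scene {'camera_matrix': array([[464.94979896,   0.        , 319.18556608],
       [  0.        , 464.94979896, 239.59857093],
       [  0.        ,   0.        ,   1.        ]]), 'origin': array([ 1.09112378, -0.14051825,  0.86357623]), 'orientation': array([ 0.78691366,  0.5223443 , -0.18322962, -0.27267239])}
side {'camera_matrix': array([[576.36712339,   0.        , 325.12277994],
       [  0.        , 576.36712339, 241.30726182],
       [  0.        ,   0.        ,   1.        ]]), 'origin': array([0.32218278, 1.08635738, 0.72379407]), 'orientation': array([-0.09616062,  0.86974671, -0.48215174,  0.0427024 ])}
wrist {'camera_matrix': array([[347.22037611,   0.        , 318.59687357],
       [  0.        , 347.22037611, 243.35074995],
       [  0.        ,   0.        ,   1.        ]]), 'origin': array([0.67446456, 0.06511117, 0.38343749]), 'orientation': array([ 0.99262725,  0.00100917, -0.00159158,  0.12119238])}
```

View pics/scene0.png

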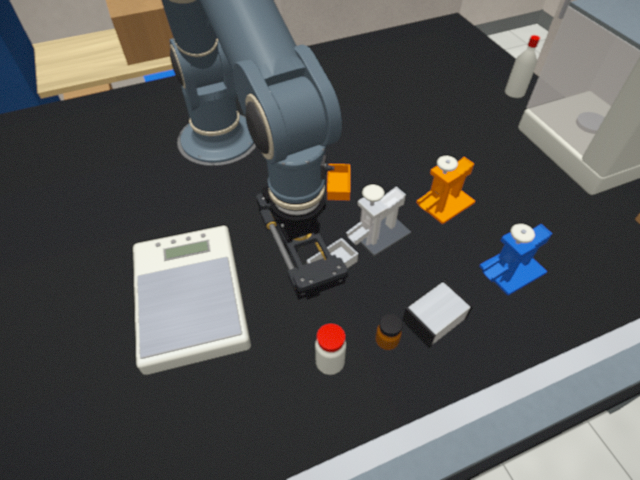

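View pics/side0.png

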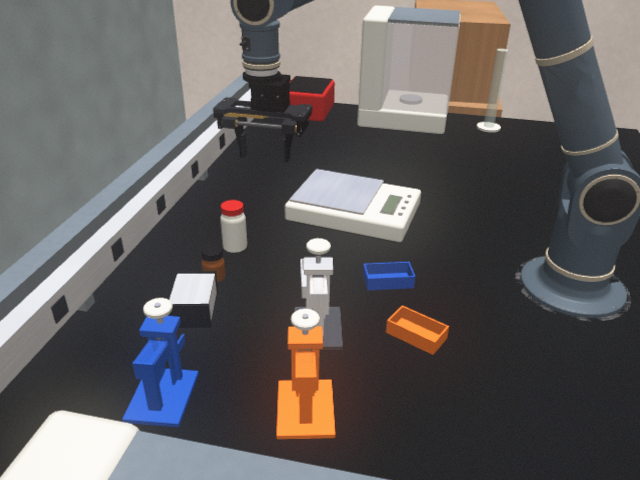

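View pics/wrist0.png

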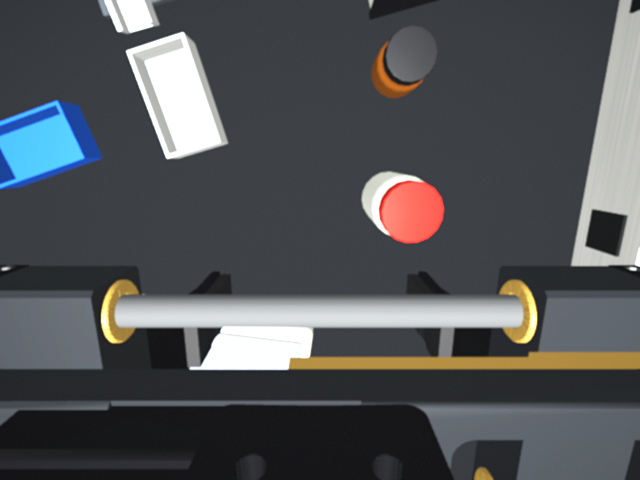

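Candidates seen so far:
- **Dispensers:** grey/aluminium at scene (375,215) and side (318,290); orange at scene (448,190) and side (305,370); blue at scene (518,255) and side (160,360).
- **Trays:** metal at scene (335,257) and wrist (178,95); orange at scene (339,182); blue at side (389,275) and wrist (45,145).

By the description I choose the aluminium dispenser and the metal tray. I'll check both in close crops.

```bash
python3 - <<'E'
import cv2,numpy as np
a=cv2.imread("pics/scene0.png")[170:290,290:420];b=cv2.imread("pics/side0.png")[225:355,265:395]
cv2.imwrite("pics/c0.png",cv2.resize(a,None,fx=6,fy=5,interpolation=2)[:600,:780])
cv2.imwrite("pics/c0.png",cv2.resize(a,None,fx=5,fy=5,interpolation=2))
cv2.imwrite("pics/c1.png",cv2.resize(b,None,fx=4.6,fy=4.6,interpolation=2))
w=cv2.imread("pics/wrist0.png")[0:180,90:250]
cv2.imwrite("pics/c2.png",cv2.resize(w,None,fx=3.3,fy=3.3,interpolation=2))
E
```

```text
(no output)
```

View pics/c0.png

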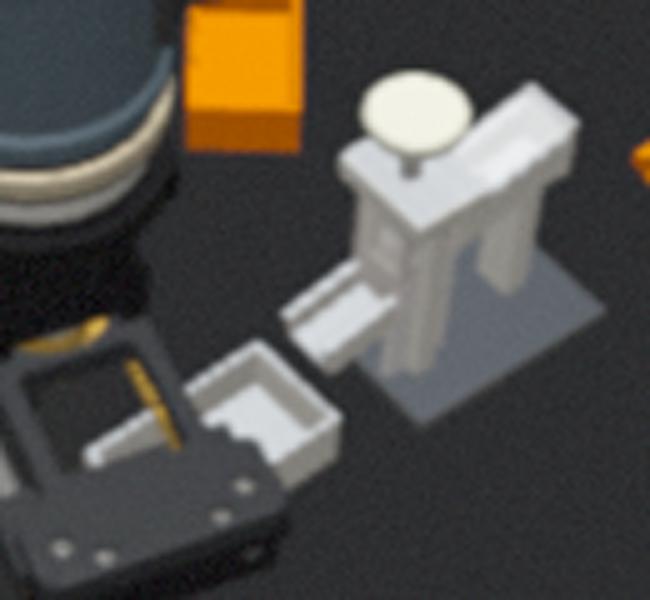

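View pics/c1.png

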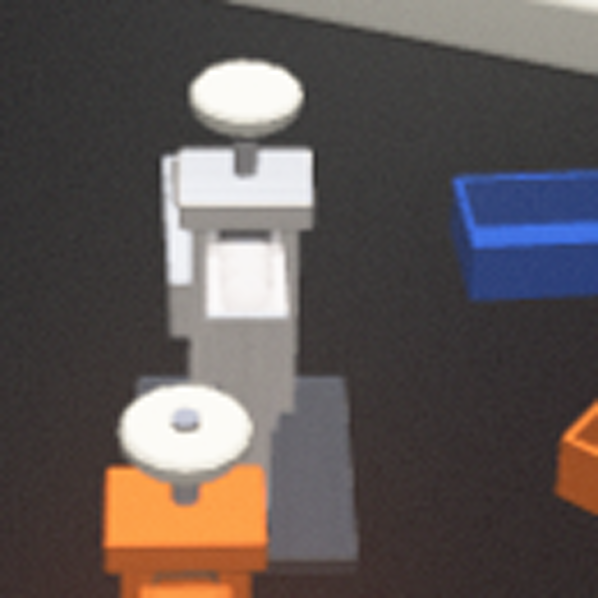

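View pics/c2.png

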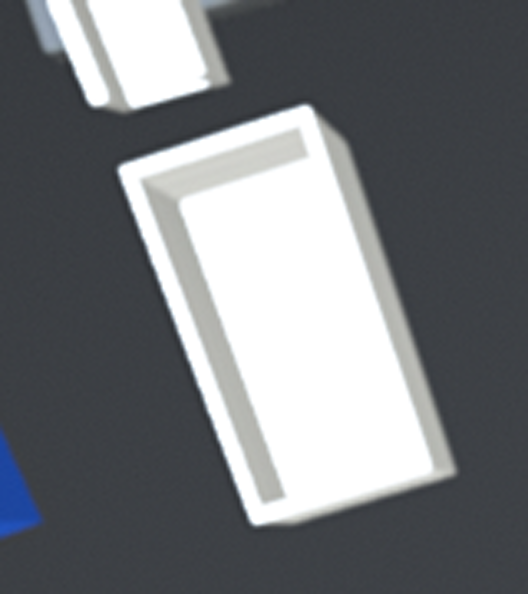

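The close crops confirm that the aluminium dispenser (pad at scene (373,192)) has the metal tray at its chute. Now to compute the positions.

```bash
cat > h.py <<'E'
from workcell import get_obs,cams,job
import numpy as np,cv2
from scipy.spatial.transform import Rotation as R
def ray(p,uv):
    K=p["camera_matrix"];d=np.linalg.solve(K,np.array([uv[0],uv[1],1.]));d=R.from_quat(p["orientation"]).apply(d);return np.array(p["origin"]),d/np.linalg.norm(d)
def plane(p,uv,z):
    o,d=ray(p,uv);return o+d*(z-o[2])/d[2]
def tri(rs):
    A=sum(np.eye(3)-np.outer(d,d) for o,d in rs);b=sum((np.eye(3)-np.outer(d,d))@o for o,d in rs)
    x=np.linalg.solve(A,b);return x,[np.linalg.norm(np.cross(x-o,d))*1e3 for o,d in rs]
def proj(p,X):
    c=R.from_quat(p["orientation"]).inv().apply(np.array(X)-p["origin"]);u=p["camera_matrix"]@c;return u[:2]/u[2]
E
python3 - <<'E'
from h import *
np.set_printoptions(precision=4,suppress=True)
P={n:cams.camera_params(n) for n in("scene","side","wrist")}
print("pad",tri([ray(P["scene"],(373.2,192.4)),ray(P["side"],(318.5,245.2))]))
for z in(.16,.17,.18):print(z,plane(P["scene"],(373.2,192.4),z),plane(P["side"],(318.5,245.2),z))
xs=[plane(P["side"],(265+u/4.6,225+v/4.6),.128) for u,v in((180,150),(312,150),(313,208),(180,208))]
print("crosshead",np.mean(xs,0),xs)
T=np.array([plane(P["wrist"],(90+u/3.3,v/3.3),.03) for u,v in((120,168),(311,104),(434,473),(252,525))])
print("tray",T,T.mean(0),[np.linalg.norm(T[i]-T[(i+1)%4]) for i in range(4)])
l=(T[0]+T[1]-T[2]-T[3]);print("long dir",np.degrees(np.arctan2(l[1],l[0])))
B=np.array([plane(P["scene"],q,.064) for q in((136,277),(226,260),(245,338),(140,357))])
print("pan",B,B.mean(0),[np.linalg.norm(B[i]-B[(i+1)%4]) for i in range(4)])
D=[plane(P["scene"],(290+u/5,170+v/5),.006) for u,v in((605,308),(422,425))];print("base",D,np.linalg.norm(D[0]-D[1]))
for n,q in(("scene",(373,192)),):pass
b=cv2.imread("pics/side0.png")[165:245,275:430];cv2.imwrite("pics/c3.png",cv2.resize(b,None,fx=5,fy=5,interpolation=2))
b=cv2.imread("pics/scene0.png")[220:375,125:255];cv2.imwrite("pics/c4.png",cv2.resize(b,None,fx=3.8,fy=3.8,interpolation=2))
E
```

```text
pad (array([0.5072, 0.2247, 0.1626]), [np.float64(0.40422786037585184), np.float64(0.4042278603760003)])
0.16 [0.5046 0.226  0.16  ] [0.5083 0.2212 0.16  ]
0.17 [0.5129 0.2208 0.17  ] [0.505  0.2365 0.17  ]
0.18 [0.5212 0.2155 0.18  ] [0.5017 0.2519 0.18  ]
crosshead [0.505  0.2339 0.128 ] [array([0.5355, 0.2203, 0.128 ]), array([0.4836, 0.2077, 0.128 ]), array([0.4751, 0.2477, 0.128 ]), array([0.5257, 0.2599, 0.128 ])]
tray [[0.4956 0.1602 0.03  ]
 [0.5506 0.1763 0.03  ]
 [0.5782 0.0782 0.03  ]
 [0.5226 0.0631 0.03  ]] [0.5368 0.1195 0.03  ] [np.float64(0.05729863882159796), np.float64(0.10186211133718283), np.float64(0.057694863264670854), np.float64(0.10074270424083613)]
long dir 105.60162203055356
pan [[ 0.45   -0.2847  0.064 ]
 [ 0.4805 -0.1015  0.064 ]
 [ 0.6697 -0.1179  0.064 ]
 [ 0.6315 -0.3063  0.064 ]] [ 0.5579 -0.2026  0.064 ] [np.float64(0.18565203785318657), np.float64(0.18998356261683808), np.float64(0.19227788543720728), np.float64(0.18275321343542378)]
base [array([0.5271, 0.3303, 0.006 ]), array([0.555 , 0.2185, 0.006 ])] 0.11522949603291284
```

View pics/c3.png

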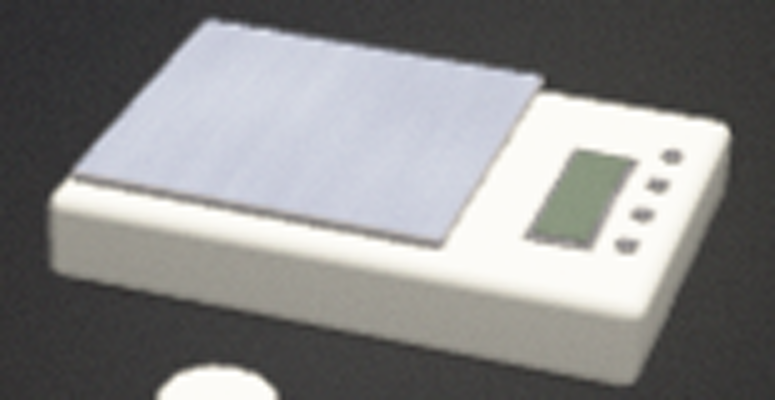

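View pics/c4.png

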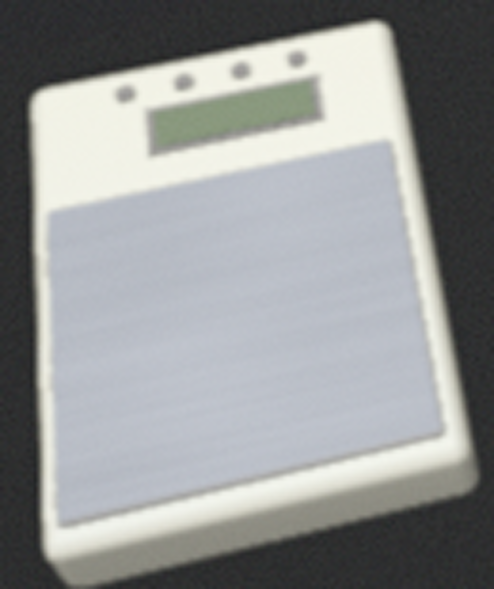

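Pad axis comes out near (0.507, 0.225), tray near (0.537, 0.120) with yaw 15.6°, and the pan near (0.557, -0.203). The tray sides and base plate match the given sizes. The balance crops (pan corners at scene (138,276), (228,257), (242,334), (141,358)) agree. Next I move to a closer view with the fingers shut.

```bash
python3 -m pendant '[[[40,-45,0],[0,0,-0.06],-1],[[80,-90,0],[0,0,-0.14],-1],[[120,-135,0],[0,0,-0.22],-1],[[140,-167,0],[0,0,-0.272],-1],[[140,-167,0],[0,0,-0.272],-1]]' 20
python3 -m pendant '[[[0,0,0],[0,0,0],-1],[[0,0,0],[0,0,0],-1],[[0,0,0],[0,0,0],-1],[[0,0,0],[0,0,0],-1]]'
python3 - <<'E'
from h import *
import json
p=cams.camera_params("wrist");json.dump({k:v.tolist() for k,v in p.items()},open("w1.json","w"))
print(p["origin"],get_obs()["contact_force"],get_obs()["joints"])
cv2.imwrite("pics/w1.png",cams.read_camera("wrist")[:,:,::-1])
E
```

```text
t: 0.65
ee_pos: [0.5037, 0.1437, 0.2224]
ee_rot: [0.602, 0.799, -0.0, -0.001]
contact_force: [-0.5, 0.3, -0.2]
opening: 0.63
t: 1.05
ee_pos: [0.5091, 0.1387, 0.2223]
ee_rot: [0.606, 0.796, -0.0, 0.0]
contact_force: [-0.1, 0.1, 0.3]
opening: 0.268
[0.4914683  0.20153768 0.38413856] [-0.05299505  0.13843413  0.29243925] [-0.19413034  0.2375548  -0.18035853  1.87398346  0.04949867  1.03437217
 -0.12557785]
```

View pics/w1.png

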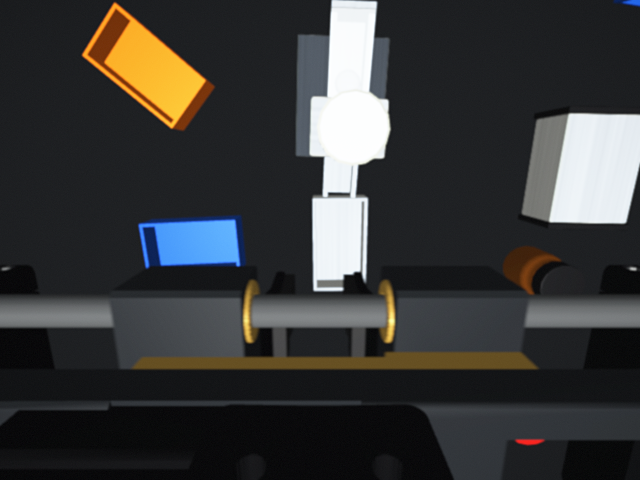

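The pad shows as a white disc centred near (353,127), about 74 px across. The tray shows at (340,243), squarely below the chute lip. I'll fit both.

```bash
python3 - <<'E'
from h import *
import json
np.set_printoptions(precision=4,suppress=True)
p={k:np.array(v) for k,v in json.load(open("w1.json")).items()}
a=cv2.imread("pics/w1.png")
cv2.imwrite("pics/c5.png",cv2.resize(a[80:300,270:420],None,fx=2.7,fy=2.7,interpolation=2)[:600])
cv2.imwrite("pics/c6.png",cv2.resize(a[80:180,290:410],None,fx=5,fy=5,interpolation=2))
P=cams.camera_params("scene");S=cams.camera_params("side")
print(tri([ray(P,(373.2,192.4)),ray(S,(318.5,245.2)),ray(p,(353.5,127))]))
print(plane(p,(353.5,127),.165))
print("stem base",plane(P,(372.2,203.3),.128),plane(S,(318.5,262.6),.128))
T=np.array([plane(p,q,.03) for q in((313,196),(367.5,196),(367.5,291),(313,290))]);print(T.mean(0))
E
```

```text
(array([0.507 , 0.2246, 0.1625]), [np.float64(0.29935224422961904), np.float64(0.5567804554013601), np.float64(0.3375023210353676)])
[0.5066 0.2241 0.165 ]
stem base [0.5061 0.2259 0.128 ] [0.5059 0.2301 0.128 ]
[0.5368 0.1214 0.03  ]
```

View pics/c5.png

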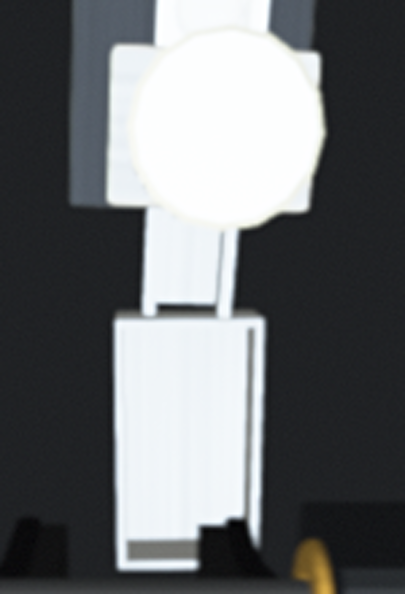

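View pics/c6.png

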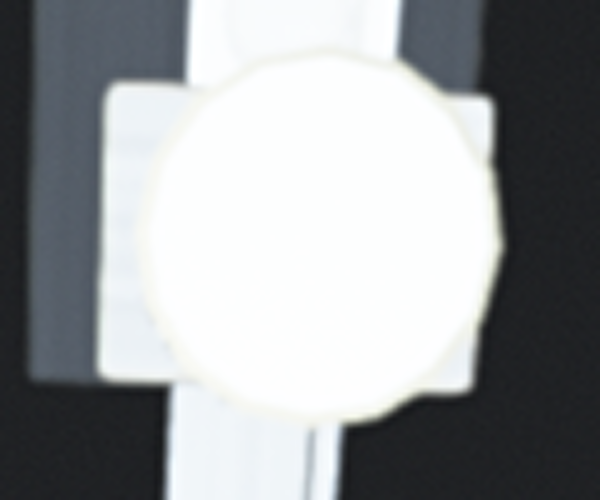

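```bash
python3 -m pendant '[[[42,11,0],[0,0,0],-1],[[83,21,0],[0,0,0],-1],[[83,21,15],[0,0,0],-1],[[83,21,30],[0,0,0],-1],[[83,21,30],[0,0,0],-1]]'
python3 -m pendant '[[[0,0,0],[0,0,0],-1],[[0,0,0],[0,0,0],-1],[[0,0,0],[0,0,0],-1]]'
python3 - <<'E'
from h import *
print(get_obs()["contact_force"],get_obs()["ee_pos"])
cv2.imwrite("pics/s1.png",cv2.resize(cams.read_camera("side")[200:330,250:400,::-1],None,fx=4.5,fy=4.5))
E
```

```text
t: 1.6
ee_pos: [0.5051, 0.2247, 0.1903]
ee_rot: [0.605, 0.796, -0.002, -0.001]
contact_force: [0.0, -0.2, 0.1]
opening: 0.005
t: 1.9
ee_pos: [0.5066, 0.2255, 0.1934]
ee_rot: [0.605, 0.796, 0.001, 0.0]
contact_force: [0.4, -0.1, -0.4]
opening: 0.005
[ 0.43801707 -0.07532478 -0.42328695] [0.50661613 0.22552985 0.19341767]
```

View pics/s1.png

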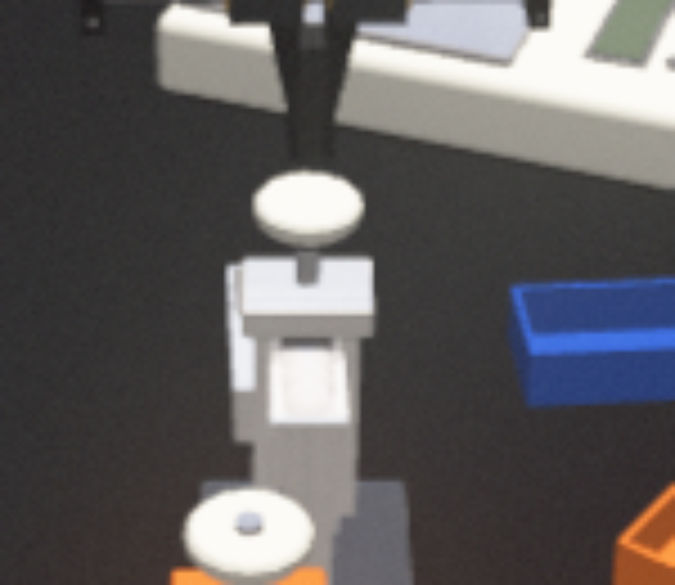

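The side view shows the shut fingertips centred above the pad (crop ~(310,190)). Now I feel downward.

```bash
python3 -m pendant '[[[0,0,3],[0,0,0],-1],[[0,0,6],[0,0,0],-1],[[0,0,9],[0,0,0],-1],[[0,0,11],[0,0,0],-1],[[0,0,13],[0,0,0],-1]]'
python3 -m pendant '[[[0,0,2],[0,0,0],-1],[[0,0,4],[0,0,0],-1],[[0,0,6],[0,0,0],-1],[[0,0,7],[0,0,0],-1],[[0,0,8],[0,0,0],-1]]'
python3 -m pendant '[[[0,0,1],[0,0,0],-1],[[0,0,2],[0,0,0],-1],[[0,0,3],[0,0,0],-1],[[0,0,4],[0,0,0],-1],[[0,0,5],[0,0,0],-1]]'
```

```text
t: 2.45
ee_pos: [0.5059, 0.2256, 0.1793]
ee_rot: [0.605, 0.796, -0.0, -0.0]
contact_force: [-0.3, -0.3, -0.8]
opening: 0.006
t: 2.95
ee_pos: [0.506, 0.2256, 0.1715]
ee_rot: [0.605, 0.796, 0.0, 0.0]
contact_force: [-0.3, -0.1, 0.1]
opening: 0.004
t: 3.45
ee_pos: [0.506, 0.2256, 0.1668]
ee_rot: [0.605, 0.796, 0.0, 0.0]
contact_force: [-1.0, -0.3, 2.2]
opening: 0.007
```

```bash
python3 -m pendant '[[[0,0,1],[0,0,0],-1],[[0,0,2],[0,0,0],-1],[[0,0,3],[0,0,0],-1],[[0,0,4],[0,0,0],-1],[[0,0,5],[0,0,0],-1]]'
python3 -m pendant '[[[0,0,1],[0,0,0],-1],[[0,0,2],[0,0,0],-1],[[0,0,3],[0,0,0],-1],[[0,0,4],[0,0,0],-1],[[0,0,5],[0,0,0],-1]]'
python3 -m pendant '[[[0,0,1],[0,0,0],-1],[[0,0,2],[0,0,0],-1],[[0,0,3],[0,0,0],-1],[[0,0,4],[0,0,0],-1]]'
```

```text
t: 3.95
ee_pos: [0.506, 0.2257, 0.1617]
ee_rot: [0.605, 0.796, 0.0, 0.0]
contact_force: [-1.0, -1.3, 4.3]
opening: 0.002
t: 4.45
ee_pos: [0.506, 0.2257, 0.1567]
ee_rot: [0.605, 0.796, 0.0, 0.0]
contact_force: [-0.3, -0.1, 4.8]
opening: 0.005
t: 4.85
ee_pos: [0.5061, 0.2257, 0.1528]
ee_rot: [0.605, 0.796, 0.0, 0.0]
contact_force: [-0.8, -1.5, 5.8]
opening: 0.004
```

```bash
python3 -m pendant '[[[0,0,1],[0,0,0],-1],[[0,0,2],[0,0,0],-1],[[0,0,3],[0,0,0],-1],[[0,0,4],[0,0,0],-1],[[0,0,4],[0,0,0],-1]]'
python3 -m pendant '[[[0,0,0.5],[0,0,0],-1],[[0,0,1],[0,0,0],-1],[[0,0,1],[0,0,0],-1]]'
python3 -m pendant '[[[0,0,0.5],[0,0,0],-1],[[0,0,1],[0,0,0],-1],[[0,0,1],[0,0,0],-1]]'
```

```text
t: 5.35
ee_pos: [0.5061, 0.2257, 0.149]
ee_rot: [0.605, 0.796, 0.0, 0.0]
contact_force: [-1.3, -1.6, 6.5]
opening: 0.008
t: 5.65
ee_pos: [0.5061, 0.2257, 0.1481]
ee_rot: [0.605, 0.796, 0.0, 0.0]
contact_force: [-1.9, -0.7, 7.5]
opening: 0.001
t: 5.95
ee_pos: [0.5061, 0.2257, 0.1474]
ee_rot: [0.605, 0.796, 0.0, 0.0]
contact_force: [-2.2, -1.2, 9.5]
opening: 0.005
```

```bash
python3 -m pendant '[[[0,0,0.5],[0,0,0],-1],[[0,0,1],[0,0,0],-1],[[0,0,1],[0,0,0],-1]]'
```

```text
t: 6.25
ee_pos: [0.5062, 0.2257, 0.1473]
ee_rot: [0.605, 0.796, 0.0, 0.0]
contact_force: [-4.5, -1.9, 15.0]
opening: 0.008
```

Force rose steeply to 15 N while the tip stopped at 0.1473, so this is the stop. I hold there for a second.

```bash
python3 -m pendant '[[[0,0,0],[0,0,0],-1],[[0,0,0],[0,0,0],-1],[[0,0,0],[0,0,0],-1],[[0,0,0],[0,0,0],-1],[[0,0,0],[0,0,0],-1]]'
python3 -m pendant '[[[0,0,0],[0,0,0],-1],[[0,0,0],[0,0,0],-1],[[0,0,0],[0,0,0],-1],[[0,0,0],[0,0,0],-1],[[0,0,0],[0,0,0],-1]]'
python3 - <<'E'
from h import *
cv2.imwrite("pics/s2.png",cv2.resize(cams.read_camera("scene")[170:290,290:420,::-1],None,fx=5,fy=5))
cv2.imwrite("pics/w2.png",cams.read_camera("wrist")[:,:,::-1])
print(get_obs()["contact_force"])
E
```

```text
t: 6.75
ee_pos: [0.5062, 0.2258, 0.1473]
ee_rot: [0.605, 0.796, 0.0, 0.0]
contact_force: [-3.9, -2.5, 15.1]
opening: 0.007
t: 7.25
ee_pos: [0.5062, 0.2258, 0.1473]
ee_rot: [0.605, 0.796, 0.0, 0.0]
contact_force: [-4.3, -2.7, 14.0]
opening: 0.004
[-4.32809288 -2.56146619 14.01879536]
```

View pics/s2.png

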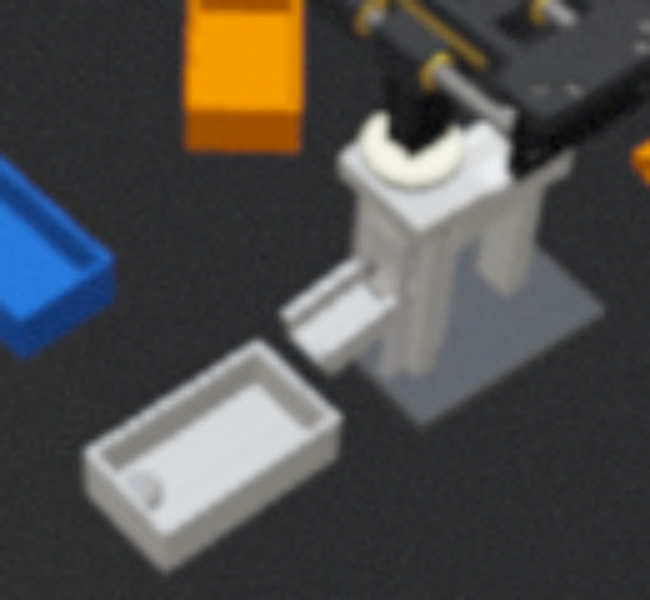

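One ball lies in the tray's far end (crop (148,488)), and the chute is empty. I let up and move over to the tray while opening the jaws.

```bash
python3 -m pendant '[[[0,0,-10],[0,0,0],-1],[[0,0,-25],[0,0,0],-1],[[0,0,-50],[0,0,0],-1],[[-20,0,-70],[0,0,0],-1],[[-60,1,-70],[0,0,0],1]]'
python3 -m pendant '[[[-30,1,0],[0,0,0],1],[[-50,1,0],[0,0,0],1],[[-50,1,0],[0,0,0],1],[[-50,1,0],[0,0,0],1],[[-50,1,0],[0,0,0],1]]'
python3 - <<'E'
from h import *
import json
o=get_obs();print(o["contact_force"],o["ee_pos"],o["opening"],o["joints"])
p=cams.camera_params("wrist");json.dump({k:v.tolist() for k,v in p.items()},open("w2.json","w"));print(p["origin"])
cv2.imwrite("pics/w3.png",cams.read_camera("wrist")[:,:,::-1])
cv2.imwrite("pics/s3.png",cv2.resize(cams.read_camera("side")[200:330,250:400,::-1],None,fx=4.5,fy=4.5))
E
```

```text
t: 7.85
ee_pos: [0.5238, 0.172, 0.218]
ee_rot: [0.602, 0.799, 0.003, 0.001]
contact_force: [0.7, -0.1, -0.0]
opening: 0.043
t: 8.35
ee_pos: [0.5369, 0.1219, 0.2152]
ee_rot: [0.604, 0.797, 0.0, -0.0]
contact_force: [0.3, 1.0, 0.6]
opening: 0.461
[0.3033925  1.00834924 0.62436762] [0.53688638 0.1219098  0.21517897] 0.4609467513766612 [-0.15832191  0.28116087 -0.17246823  1.83291321  0.05437908  1.03239769
 -0.07765096]
[0.51898553 0.18442024 0.37708797]
```

View pics/w3.png

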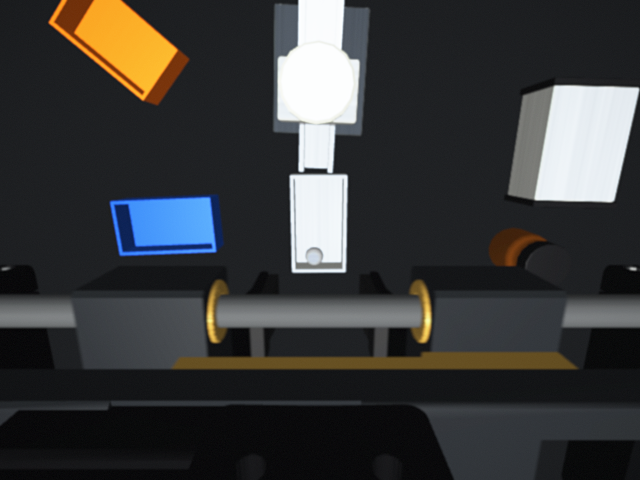

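View pics/s3.png

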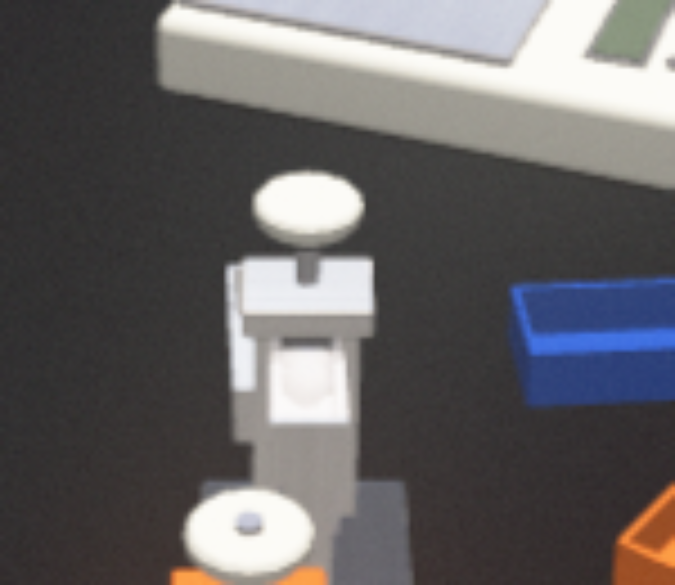

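The ball is in the tray near (314,256) in the wrist view. The pad has sprung back, and the second ball still shows inside the dispenser in the side crop at (307,378). Now I measure the tray and the jars relative to the grasp.

```bash
python3 - <<'E'
from h import *
import json
np.set_printoptions(precision=4,suppress=True)
p={k:np.array(v) for k,v in json.load(open("w2.json")).items()}
T=np.array([plane(p,q,.03) for q in((290.5,175),(347.5,175),(345.5,272),(292,271.5))]);c=T.mean(0);print(c,[np.linalg.norm(T[i]-T[(i+1)%4]) for i in range(4)],
 np.degrees([np.arctan2(*(T[1]-T[0])[1::-1]),np.arctan2(*(T[0]-T[3])[1::-1])]))
o=get_obs();Q=R.from_quat(o["ee_rot"]);print("tray in tool",Q.inv().apply(c-o["ee_pos"])*1e3, Q.as_matrix())
P=cams.camera_params("scene")
c=np.array([.5368,.1208,.03])
for n,uv,z in(("bottle",(331,337),.11),("vial",(390,325),.07),("meter",(439,306),.054)):
    X=plane(P,uv,z);print(n,X,Q.inv().apply(X-c)*1e3)
E
```

```text
[0.5367 0.1205 0.03  ] [np.float64(0.05596759214790522), np.float64(0.10011077124558307), np.float64(0.05621354793011603), np.float64(0.09958934577553286)] [ 15.8158 105.6084]
tray in tool [ -1.3006  -0.6057 185.3656] [[-0.2712  0.9625 -0.0003]
 [ 0.9625  0.2712  0.0006]
 [ 0.0006 -0.0001 -1.    ]]
bottle [0.7514 0.022  0.11  ] [-153.2835  179.7891  -80.1092]
vial [0.7541 0.1438 0.07  ] [-36.7352 215.4355 -40.0415]
meter [0.748  0.2595 0.054 ] [ 76.2343 240.8616 -23.9751]
```

```bash
python3 -m pendant '[[[0,0,0],[0,0.07,0],1],[[0,-0.5,35],[0,0.15,0],1],[[0,-0.5,80],[0,0.15,0],1],[[0,-0.5,120],[0,0.15,0],1],[[0,-0.5,140],[0,0.15,0],1]]'
python3 -m pendant '[[[0,0,0],[0,0,0],1],[[0,0,0],[0,0,0],1],[[0,0,0],[0,0,0],1]]'
python3 - <<'E'
from h import *
o=get_obs();Q=R.from_quat(o["ee_rot"])
print(o["contact_force"],o["ee_pos"],o["opening"], "to tray centre at TCP z .010",Q.inv().apply(np.array([.5367,.1206,.010])-o["ee_pos"])*1e3)
cv2.imwrite("pics/w4.png",cams.read_camera("wrist")[:,:,::-1])
cv2.imwrite("pics/s4.png",cv2.resize(cams.read_camera("scene")[150:300,280:430,::-1],None,fx=4,fy=4))
E
```

```text
t: 8.95
ee_pos: [0.5346, 0.1204, 0.0723]
ee_rot: [0.603, 0.794, 0.044, -0.062]
contact_force: [-0.9, 0.1, 0.4]
opening: 0.967
t: 9.25
ee_pos: [0.5382, 0.1209, 0.0772]
ee_rot: [0.603, 0.794, 0.047, -0.059]
contact_force: [0.1, 0.2, 0.5]
opening: 1.001
[0.06410515 0.24948298 0.479475  ] [0.53821971 0.1209125  0.07722967] 1.0005923257501657 to tray centre at TCP z .010 [-9.93248693 -1.77378054 66.48635622]
```

View pics/w4.png

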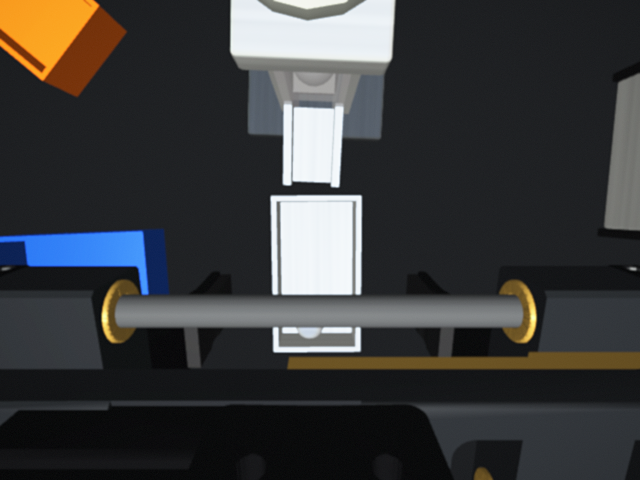

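View pics/s4.png

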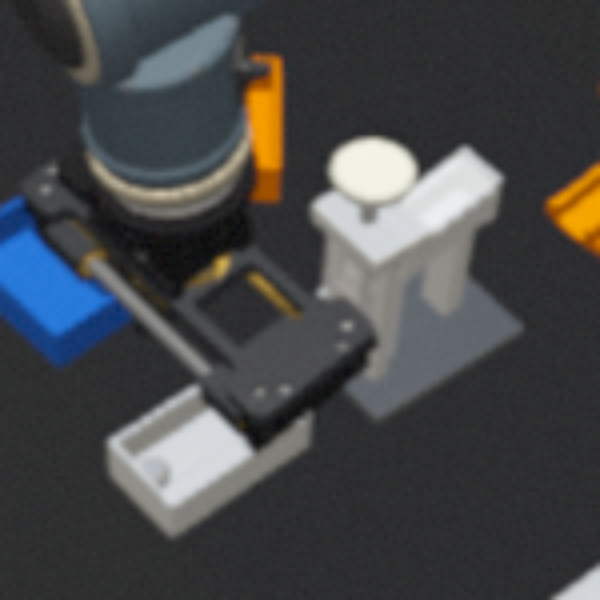

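The wrist view shows the tray (270–361, 196–351) midway between the open fingers with the ball at (310,330). The dispenser is clear of the gripper. I go down and grip gently.

```bash
python3 -m pendant '[[[-3,-1.5,20],[0,0,0],1],[[-5,-1.5,40],[0,0,0],1],[[-7,-1.5,55],[0,0,0],1],[[-8,-1.5,62],[0,0,0],1],[[-8,-1.5,66],[0,0,0],1]]'
python3 -m pendant '[[[0,0,0],[0,0,0],1],[[0,0,0],[0,0,0],1],[[0,0,0],[0,0,0],1]]'
python3 - <<'E'
from h import *
o=get_obs();print(o["ee_pos"],o["contact_force"])
E
```

```text
t: 9.85
ee_pos: [0.5354, 0.1216, 0.0093]
ee_rot: [0.603, 0.794, 0.046, -0.059]
contact_force: [0.4, 1.0, 0.3]
opening: 1.0
t: 10.15
ee_pos: [0.5356, 0.1217, 0.0099]
ee_rot: [0.603, 0.794, 0.046, -0.059]
contact_force: [0.0, -0.6, -0.2]
opening: 0.998
[0.53563036 0.12167455 0.00988735] [ 0.03491823 -0.6410641  -0.22533002]
```

```bash
for i in 1 2; do python3 -m pendant '[[[0,0,0],[0,0,0],-0.2],[[0,0,0],[0,0,0],-0.2],[[0,0,0],[0,0,0],-0.2],[[0,0,0],[0,0,0],-0.2],[[0,0,0],[0,0,0],-0.2]]' 15; done
python3 -m pendant '[[[-1,0,3],[0,0,0],-0.2],[[-1,0,3],[0,0,0],-0.2]]' 20; python3 -m pendant '[[[2,0,-10],[0,0,0],-0.2],[[3,0,-20],[0,0,0],-0.2],[[5,0,-30],[0,0,0],-0.2],[[6,0,-40],[0,0,0],-0.2],[[6,0,-40],[0,0,0],-0.2]]' 20
python3 - <<'E'
from h import *
o=get_obs();print(o["ee_pos"],o["contact_force"],o["opening"])
cv2.imwrite("pics/w5.png",cams.read_camera("wrist")[:,:,::-1])
cv2.imwrite("pics/s5.png",cv2.resize(cams.read_camera("scene")[150:300,280:430,::-1],None,fx=4,fy=4))
E
```

```text
t: 10.65
ee_pos: [0.5352, 0.1216, 0.0092]
ee_rot: [0.603, 0.794, 0.046, -0.059]
contact_force: [0.5, -0.9, 1.0]
opening: 0.645
t: 11.15
ee_pos: [0.5352, 0.1216, 0.0092]
ee_rot: [0.603, 0.794, 0.045, -0.06]
contact_force: [1.3, 0.1, -0.6]
opening: 0.642
t: 11.35
ee_pos: [0.5352, 0.1215, 0.0081]
ee_rot: [0.603, 0.794, 0.045, -0.06]
contact_force: [-3.5, -2.2, 17.5]
opening: 0.641
t: 11.85
ee_pos: [0.5363, 0.1211, 0.048]
ee_rot: [0.603, 0.794, 0.046, -0.059]
contact_force: [0.7, 0.2, -1.9]
opening: 0.636
[0.53625431 0.12113913 0.04801218] [ 0.68984259  0.21763838 -1.85313307] 0.6359523086825316
```

View pics/w5.png

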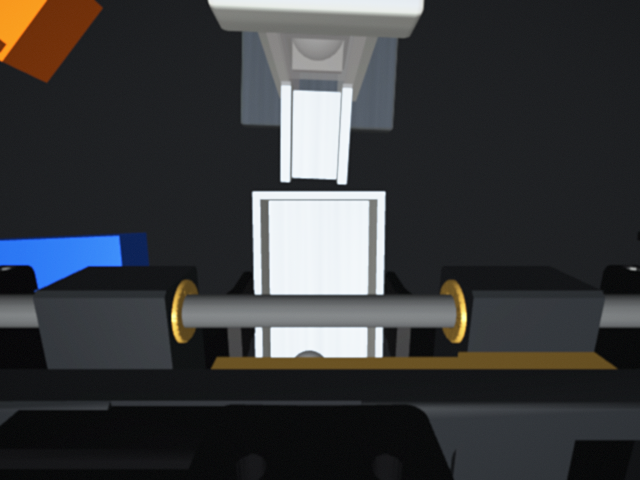

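View pics/s5.png

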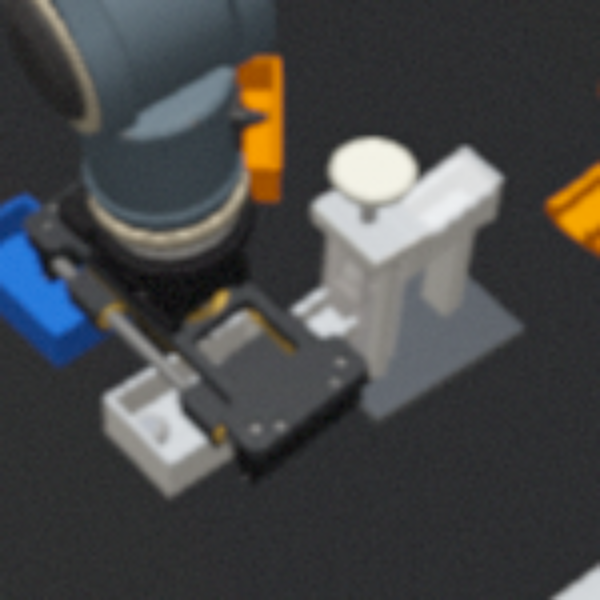

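The tray is lifted level with 1.9 N on the wrist, matching 173 g. The ball shows at wrist (310,355) and scene crop (158,428). Next I work out the carry.

```bash
python3 - <<'E'
from h import *
np.set_printoptions(precision=1,suppress=True)
o=get_obs();Q=R.from_quat(o["ee_rot"])
for d in((0,0,.08),(.02,-.323,.08),(.02,-.323,0)):print(d,Q.inv().apply(d)*1e3)
E
```

```text
(0, 0, 0.08) [ 11.9   0.  -79.1]
(0.02, -0.323, 0.08) [-301.   -67.4 -126.4]
(0.02, -0.323, 0) [-313.   -67.5  -47.3]
```

```bash
python3 -m pendant '[[[3,0,-20],[0,0,0],-0.2],[[6,0,-40],[0,0,0],-0.2],[[9,0,-60],[0,0,0],-0.2],[[12,0,-79],[0,0,0],-0.2],[[12,0,-79],[0,0,0],-0.2]]'
python3 -m pendant '[[[-10,-2,-1.5],[0,0,0],-0.2],[[-27,-6,-4],[0,0,0],-0.2],[[-50,-11,-8],[0,0,0],-0.2],[[-75,-16,-11],[0,0,0],-0.2],[[-100,-21.5,-15],[0,0,0],-0.2]]'
python3 -m pendant '[[[-25,-5.4,-3.8],[0,0,0],-0.2],[[-50,-10.8,-7.5],[0,0,0],-0.2],[[-75,-16,-11],[0,0,0],-0.2],[[-100,-21.5,-15],[0,0,0],-0.2],[[-125,-27,-19],[0,0,0],-0.2]]'
python3 -m pendant '[[[-25,-5.4,-3.8],[0,0,0],-0.2],[[-50,-10.8,-7.5],[0,0,0],-0.2],[[-70,-15,-10.5],[0,0,0],-0.2],[[-83,-18,-12.5],[0,0,0],-0.2],[[-88,-19,-13.3],[0,0,0],-0.2]]'
python3 -m pendant '[[[0,0,0],[0,0,0],-0.2],[[0,0,0],[0,0,0],-0.2],[[0,0,0],[0,0,0],-0.2],[[0,0,0],[0,0,0],-0.2]]'
python3 - <<'E'
from h import *
np.set_printoptions(precision=4,suppress=True)
o=get_obs();Q=R.from_quat(o["ee_rot"]);print(o["ee_pos"],o["contact_force"],o["opening"],Q.inv().apply(np.array([.556,-.202,.085])-o["ee_pos"])*1e3,Q.as_matrix()[2])
cv2.imwrite("pics/s6.png",cams.read_camera("scene")[:,:,::-1])
cv2.imwrite("pics/d6.png",cams.read_camera("side")[:,:,::-1])
E
```

```text
t: 12.45
ee_pos: [0.5366, 0.1215, 0.1282]
ee_rot: [0.603, 0.794, 0.047, -0.058]
contact_force: [1.2, -0.6, -2.1]
opening: 0.645
t: 12.95
ee_pos: [0.5402, 0.016, 0.1242]
ee_rot: [0.603, 0.794, 0.044, -0.061]
contact_force: [0.2, -0.0, -2.4]
opening: 0.641
t: 13.45
ee_pos: [0.548, -0.1131, 0.1243]
ee_rot: [0.603, 0.794, 0.044, -0.061]
contact_force: [0.5, 0.1, -2.5]
opening: 0.641
t: 13.95
ee_pos: [0.554, -0.204, 0.1248]
ee_rot: [0.604, 0.793, 0.045, -0.061]
contact_force: [-0.2, 0.1, -2.6]
opening: 0.635
t: 14.35
ee_pos: [0.5553, -0.2009, 0.1265]
ee_rot: [0.602, 0.795, 0.046, -0.06]
contact_force: [-0.2, -0.1, -2.3]
opening: 0.642
[ 0.5553 -0.2009  0.1265] [-0.1723 -0.1357 -2.3335] 0.6417868923133359 [-7.4867  0.3424 40.7938] [ 0.1498  0.0004 -0.9887]
```

View pics/s6.png

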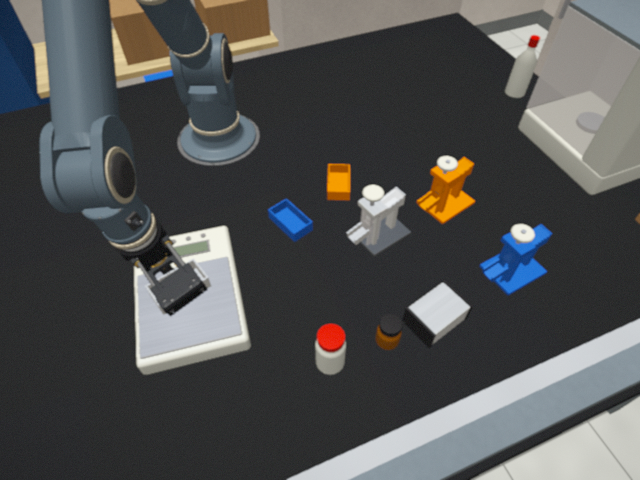

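View pics/d6.png

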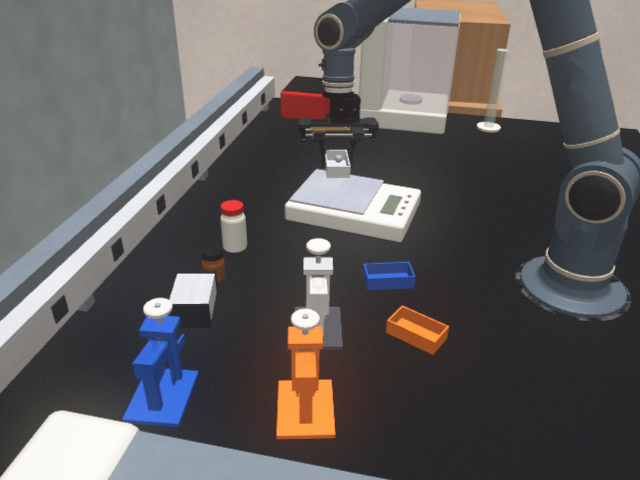

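The tray hangs over the pan at side (338,163) with the ball in it at (338,158). I lower it, slowing near contact.

```bash
python3 -m pendant '[[[-2,0,12],[0,0,0],-0.2],[[-4,0,24],[0,0,0],-0.2],[[-6,0,34],[0,0,0],-0.2],[[-7.5,0,41],[0,0,0],-0.2],[[-7.5,0,41],[0,0,0],-0.2]]'
python3 -m pendant '[[[-0.3,0,2],[0,0,0],-0.2],[[-0.6,0,4],[0,0,0],-0.2],[[-0.9,0,6],[0,0,0],-0.2],[[-1,0,7],[0,0,0],-0.2],[[-1,0,7],[0,0,0],-0.2]]'
python3 -m pendant '[[[-0.1,0,1],[0,0,0],-0.2],[[-0.3,0,2],[0,0,0],-0.2],[[-0.3,0,2],[0,0,0],-0.2]]'
```

```text
t: 14.95
ee_pos: [0.5545, -0.203, 0.0829]
ee_rot: [0.603, 0.794, 0.045, -0.061]
contact_force: [-0.4, -0.3, -1.6]
opening: 0.643
t: 15.45
ee_pos: [0.5555, -0.2032, 0.0776]
ee_rot: [0.603, 0.794, 0.045, -0.06]
contact_force: [0.1, 0.4, -2.3]
opening: 0.641
t: 15.75
ee_pos: [0.5554, -0.2032, 0.0755]
ee_rot: [0.603, 0.794, 0.045, -0.06]
contact_force: [0.5, 0.2, -1.7]
opening: 0.644
```

```bash
python3 -m pendant '[[[-0.1,0,0.5],[0,0,0],-0.2],[[-0.2,0,1],[0,0,0],-0.2],[[-0.2,0,1],[0,0,0],-0.2]]'
python3 -m pendant '[[[-0.1,0,0.5],[0,0,0],-0.2],[[-0.2,0,1],[0,0,0],-0.2],[[-0.2,0,1],[0,0,0],-0.2]]'
```

```text
t: 16.05
ee_pos: [0.5554, -0.2032, 0.0745]
ee_rot: [0.603, 0.794, 0.045, -0.06]
contact_force: [-0.1, -0.9, -1.4]
opening: 0.642
t: 16.35
ee_pos: [0.5555, -0.2032, 0.0735]
ee_rot: [0.603, 0.794, 0.045, -0.06]
contact_force: [-0.7, -0.6, -2.0]
opening: 0.644
```

```bash
python3 -m pendant '[[[-0.1,0,0.5],[0,0,0],-0.2],[[-0.2,0,1],[0,0,0],-0.2],[[-0.2,0,1],[0,0,0],-0.2]]'
python3 -m pendant '[[[0,0,0.3],[0,0,0],-0.2],[[-0.1,0,0.5],[0,0,0],-0.2],[[-0.1,0,0.5],[0,0,0],-0.2]]'
```

```text
t: 16.65
ee_pos: [0.5555, -0.2033, 0.0724]
ee_rot: [0.603, 0.794, 0.045, -0.06]
contact_force: [-0.1, 0.4, -2.1]
opening: 0.641
t: 16.95
ee_pos: [0.5555, -0.2033, 0.0722]
ee_rot: [0.603, 0.794, 0.045, -0.06]
contact_force: [-1.0, 0.7, -0.4]
opening: 0.642
```

```bash
python3 -m pendant '[[[0,0,0.3],[0,0,0],-0.2],[[-0.1,0,0.5],[0,0,0],-0.2],[[-0.1,0,0.5],[0,0,0],-0.2]]'
```

```text
t: 17.25
ee_pos: [0.5555, -0.2033, 0.0721]
ee_rot: [0.603, 0.794, 0.045, -0.06]
contact_force: [-1.6, 0.3, 4.9]
opening: 0.643
```

The tray stands on the pan (force reversed to +4.9 N, TCP stopped). I release and go straight up.

```bash
python3 -m pendant '[[[0,0,-0.4],[0,0,0],-0.2],[[0,0,-0.4],[0,0,0],0.35],[[0,0,-0.4],[0,0,0],0.45],[[0,0,-0.4],[0,0,0],0.6],[[0,0,-0.4],[0,0,0],0.8]]'
python3 -m pendant '[[[0,0,0],[0,0,0],0.8],[[0,0,0],[0,0,0],0.8],[[0,0,0],[0,0,0],0.8],[[0,0,0],[0,0,0],0.8]]'
python3 - <<'E'
from h import *
cv2.imwrite("pics/d7.png",cv2.resize(cams.read_camera("side")[110:250,270:440,::-1],None,fx=4,fy=4))
E
```

```text
t: 17.75
ee_pos: [0.5556, -0.2035, 0.0717]
ee_rot: [0.603, 0.794, 0.045, -0.06]
contact_force: [-0.9, 0.3, 0.1]
opening: 0.814
t: 18.15
ee_pos: [0.5556, -0.2034, 0.0719]
ee_rot: [0.603, 0.794, 0.045, -0.06]
contact_force: [0.1, 0.2, -0.6]
opening: 0.899
```

View pics/d7.png

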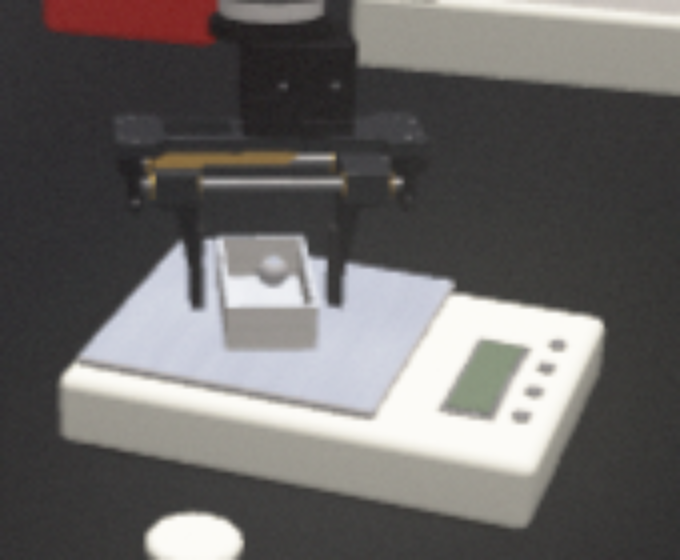

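The tray is flat on the pan, with the ball inside at crop (273,268) and clear gaps at both fingers. I retreat straight up.

```bash
python3 -m pendant '[[[1.5,0,-10],[0,0,0],0.8],[[4.5,0,-30],[0,0,0],0.8],[[9,0,-60],[0,0,0],0.8],[[15,0,-100],[0,0,0],0.8],[[22,0,-145],[0,0,0],0.8]]'
python3 -m pendant '[[[0,0,0],[0,0,0],0.8],[[0,0,0],[0,0,0],0.8],[[0,0,0],[0,0,0],0.8],[[0,0,0],[0,0,0],0.8],[[0,0,0],[0,0,0],0.8]]'
python3 - <<'E'
from h import *
a=cams.read_camera("scene")[:,:,::-1];b=cams.read_camera("side")[:,:,::-1]
cv2.imwrite("pics/s8.png",a);cv2.imwrite("pics/s8c.png",cv2.resize(a[220:375,100:270],None,fx=3.8,fy=3.8));cv2.imwrite("pics/d8.png",cv2.resize(b[150:350,270:430],None,fx=3,fy=3))
E
```

```text
t: 18.7
ee_pos: [0.5548, -0.2031, 0.22]
ee_rot: [0.603, 0.794, 0.045, -0.06]
contact_force: [1.1, -0.8, 0.1]
opening: 0.9
t: 19.2
ee_pos: [0.5549, -0.2031, 0.2173]
ee_rot: [0.603, 0.794, 0.045, -0.061]
contact_force: [-0.0, -0.4, 0.7]
opening: 0.903
```

View pics/s8c.png

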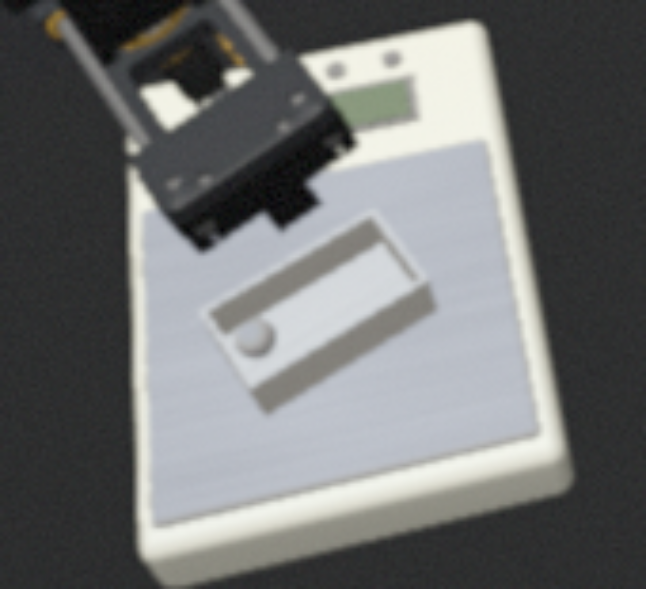

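View pics/d8.png

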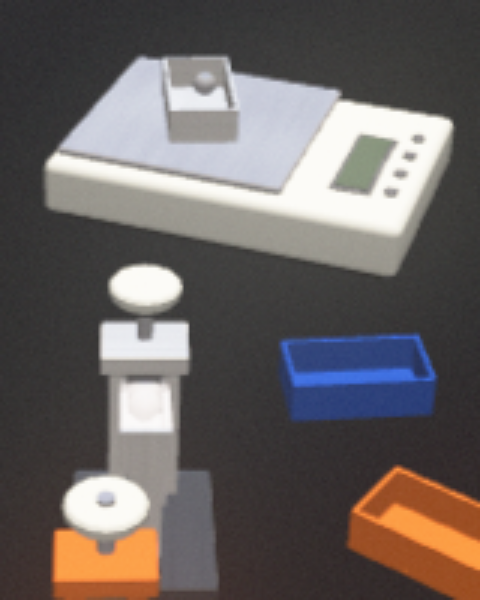

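View pics/s8.png

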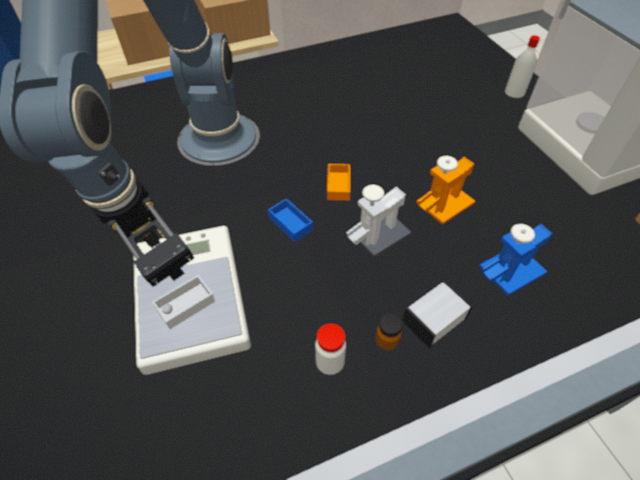

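The tray stands near the pan's middle (scene (183,298)) with one ball in it. The dispenser still shows its feed ball, and the jars and box are where they were. I check the distance from the pan's centre, then hand in.

```bash
python3 - <<'E'
from h import *
P=cams.camera_params("scene")
T=np.mean([plane(P,(100+u/3.8,220+v/3.8),.094) for u,v in((205,312),(375,212),(430,280),(255,388))],0)
C=np.mean([plane(P,q,.064) for q in((137.6,275.8),(227.6,257.4),(241.6,333.7),(140.8,357.9))],0)
print(T,C,np.linalg.norm((T-C)[:2]))
if np.linalg.norm((T-C)[:2])<.02: print(job.job_done())
E
```

```text
[ 0.55895708 -0.20266398  0.094     ] [ 0.55398683 -0.20101352  0.064     ] 0.005237121778598787
the job is handed in; nothing more can be done
None
```

I pressed the plunger once and one ball rolled into the metal tray. I then set the tray on the balance's pan and handed the job in at about 19 s of the 69 s allowed.

- **Press:** I felt the pad at about 0.167 m and the stop at 0.1473 m. The force levelled at about 15 N on the stop, under the 25 N limit, and I held it there for a second. The ball was in the tray before I lifted the tray off the bench.
- **Placing:** I lowered the tray in steps of 1 mm or less. It touched down with about 5 N, and I released it and went straight up, well clear.
- **Last checks:** The tray is flat, with its centre about 5 mm from the pan's centre. One ball is in it. The dispenser's feed chute still shows a ball. I could not see the second and third balls separately. The jars and box look unmoved.
- **Slip on the way:** After gripping the tray I pressed it onto the bench with about 17 N for a moment. That was not needed, and I saw no effect from it.
- **Disagreement:** My first crosshead estimate, from the side view alone, was about 9 mm off the pad's axis. I used the three-camera pad position, which agreed to within 0.6 mm.

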